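Take down a pile of panel-wiring parts into their holders

TASK

The parts for the next panel were left in one pile. Take the pile apart from the top down, one thing after another, and put each where it belongs: first stand the breaker in the blue slot, then put the yellow tape roll over the spindle, then stand the screw tin in the green nest, and last lay the rail in the orange rest. Do not tip over the breaker or the tin, and leave the bottle and the tape measure where they stand.

Things in the scene. Friction and masses are not known exactly. Their poses are not given: they have to be found in the camera images.
- breaker: White single-pole circuit breaker with a black toggle on top, loose, about 0.12 kg, standing on top of the pile. 80 mm long (own x), 17.5 mm thick (own y); the solid body is 56 mm high and 17.5 mm thick throughout, the toggle reaches 66 mm. Origin: centre of its underside, z up.
- roll: Yellow insulating tape roll lying flat, loose, 0.05 kg: outside diameter 54 mm, 19 mm high, round hole of about 27 mm through the middle. It lies on the tin, under the breaker. Origin: centre of its underside, z up.
- tin: Low round screw tin, red with a bare aluminium press-on lid, closed, loose, about 0.12 kg: diameter 68 mm at the lid (upper 9 mm; treat it as a 68 mm cylinder), 26 mm high. It stands on the rail, under the tape roll, its lid showing as a bright ring round the roll. Origin: centre of its underside, z up.
- rail: Zinc-plated mounting rail offcut, loose, 0.066 kg, the lowest thing of the pile, lying on the table: 200 mm long (own y), 35 mm wide (own x), 8 mm high. Origin: centre of its underside, z up.
- breaker_slot: Holder for the breaker, fixed to the table: shallow blue open box, outside 106 mm (own x) by 43 mm (own y) by 14 mm high, walls and floor 5 mm thick, so the well is 96 by 33 mm and its floor 5 mm above the table. The breaker stands in it upright, either way round. Origin: centre of the underside, z up.
- spindle: Holder for the tape roll, fixed: black round base of 72 mm diameter and 6 mm height with an upright steel post of 12 mm diameter in its centre, whose tapered top is 36 mm above the table. The roll lies flat on the base with the post through its hole. Origin: centre of the underside, z up.
- tin_nest: Holder for the tin, fixed: shallow green round dish, outside diameter 94 mm, inside 86 mm, floor 4 mm and rim 12 mm above the table. Origin: centre of the underside, z up.
- rail_rest: Holder for the rail, fixed: two orange saddles 20 mm thick, centred 65 mm either side of the origin along own y, on a flat strip 30 mm wide, 4 mm high. Each has a notch 55 mm wide (own x), its floor 14 mm and cheeks 26 mm above the table, 85 mm over all. The rail lies flat in both notches along own y, middle over middle; between the saddles is room for fingers. Origin: underside centre.
- bottle: Small pink and white drink bottle, 42 mm wide, 84 mm high, loose, a bystander. Origin: centre of its underside.
- measure: Red tape measure, 63 x 74 x 43 mm, loose, a bystander. Origin: centre of its underside.

How it is judged:
By the outcome, as a careful person would: the job done as asked, in the order asked, and still so for the second after the job is handed in, with the robot touching nothing.
It also fails if it takes over 128 s, if anything falls off the work surface, if the arm or the gripper's body presses on something with over 40 N, if the wrist force passes 120 N, or if a joint passes its speed limit or range.

ROBOT

A 6-joint arm with a two-finger parallel gripper is mounted at the origin on a cart in front of the work surface, level with it; the furniture and walls round the work are solid. World frame = base frame: x ahead of the robot, y to its left, z up, the work surface at z = 0. Lengths are in m, angles in degrees, forces in N, time in s.
With the tool pointing down it reaches from about 0.4 to 0.825 m from the base axis. Payload 7 kg.
Tool frame: the origin (TCP) lies on the centre line of the jaws, within the pads' length; the fingertips stand 19 mm ahead of it and the grasp point (between the pads) is the TCP (r.tip_extent is the distance from the TCP to the fingertips, in m); z points along the fingers, y is the line along which they close (so a half turn about z gives the same grasp; the last joint's range is limited). The gripper opens to 88 mm and grips with 3 to 60 N. Pads are 19 mm wide; open, the fingers measure 130 mm over their backs; the gripper's body (78 mm by 193 mm) begins 47 mm behind the grasp point.
Start: joints at [-46.69, 20.546, 0.682, 0, -70.136, -16.507], TCP at [0.304, -0.602, 0.246] pointing down, gripper open.
Joint ranges: [-176.03, 176.03], [-82.01, 121.73], [-58.28, 71.71], [-173.87, 95.51], [-174.79, -0.11], [-173.66, 173.66]. Speed limits (degrees/s): [136.94, 136.94, 172.46, 180, 180, 180].

INTERFACE

Orientations are given as [roll, pitch, yaw] about the fixed x, y, z axes, in that order (R = Rz(yaw) Ry(pitch) Rx(roll)).
In Python, from plant import r gives the robot as it stands. The module is installed in compiled form; this text tells all that it offers.
- The arm moves only by the tool jog_arm, never from a script. Its argument "deltas" is a list that holds one entry, the list of rows, each a list of 5 numbers: the opening, from -1 (shut) to 1 (fully open), then the shift along the world's x, y, z in cm, then the turn about the world's z in rad. In form: [[[claw, dx, dy, dz, turn], ...]]. A call has 1 to 8 rows; each row shifts and turns the commanded pose from where the row before left it; what a row does not reach is not made up. A row lasts 1/8 s, in which the tool goes at most 62.5 mm and 10.7 degrees, less where a joint would pass 70% of its speed; a pose out of reach is approached as far as the arm can. A call with a gripper value outside its range is refused whole. The fingers move at their own pace and stop on an object; "force" is the grip in N (left out, the last holds). Time passes only in rows, so rows that do not move let the fingers close. It gives the time, the measured TCP pose, the force, the opening and the grip force at its end, in the units of the state.
- r.get_state(): the state, without advancing time (a new reading comes with each control period).
- r.capture(name): name is "scene" or "top"; returns the picture (480x640x3 uint8, blue, green, red); there is no depth.
- r.camera_info(name): a dict with "fx", "fy", "cx", "cy" (pixels), "view" (4x4, takes a point from world to camera coordinates). Camera axes: x right, y up, looking along -z (the intrinsics and any distortion apply to the point x, -y, -z); pixel columns grow to the right and rows downward; lengths in m; the calibration is good to about 2 mm. A picture is of the moment at which its call begins. camera_info takes no time and is no camera call.
- r.close_job(): hands the job in; it is judged then, once.
The state is a dict: "time_s": time; "joints": joint angles; "qd": joint speeds; "joint_torque": joint torques, N m; "tcp_pos": TCP position; "eef_rot": TCP orientation; "contact_force": force on the tool from outside, world axes, zero at the start; "moment": the same for the moment, N m; "gripper_width": finger opening in m; "gripper_force": force on a finger pad.
Only numpy, scipy, OpenCV 4.12 (cv2) and the standard library are available. Lean on these libraries where they do the work, as an engineer would, in place of code of your own. Each camera call takes 0.05 s, during which the arm holds its last target. There are 200 camera calls.

## Working session

There is one attempt and no reset: what is moved stays moved. The work goes in short steps, Python scripts to look and compute and a tool call to move; the robot and the scene stay as the last step left them, time stands still between calls to the robot, and variables do not carry over. Pictures are saved under pics/ and viewed, at most 14 in all, crops included, and the job is handed in when it is done.

Besides the shell and the picture viewer there is one more tool, called after ">>>" by a JSON object that holds its "api" and its "payload". jog_arm: Moves the arm, as the interface text tells. Its arguments: {"type":"object","properties":{"deltas":{"type":"array"},"force":{"type":"number"}},"required":["deltas"]}

```bash
mkdir -p pics; python3 - <<'E'
from plant import r
import cv2
for n in("scene","top"):
    cv2.imwrite(f"pics/{n}0.png",r.capture(n)); print(n,r.camera_info(n))
print(r.get_state())
E
```

```text
scene {'fx': 573.7083771550227, 'fy': 573.7083771550227, 'cx': 316.4101969220716, 'cy': 238.2221286098154, 'view': array([[ 0.87749131, -0.47953883, -0.00717715, -0.4522581 ],
       [ 0.2323915 ,  0.41205898,  0.88102304, -0.17596073],
       [-0.41952734, -0.77475797,  0.47301892, -1.40212857],
       [ 0.        ,  0.        ,  0.        ,  1.        ]])}
top {'fx': 437.1144378101461, 'fy': 437.1144378101461, 'cx': 315.16587351280026, 'cy': 238.7007491774375, 'view': array([[-0.02788846, -0.99927605, -0.02587689,  0.01931912],
       [ 0.99367521, -0.03053049,  0.10806229, -0.48847488],
       [-0.10877409, -0.02269954,  0.99380729, -1.17825915],
       [ 0.        ,  0.        ,  0.        ,  1.        ]])}
{'time_s': 0.1, 'joints': array([-4.66888220e+01,  2.05852751e+01,  6.39840913e-01, -1.70394756e-02,
       -7.01368184e+01, -1.65057803e+01]), 'qd': array([ 0.05475054, -0.1184303 ,  0.15125796,  0.0618913 ,  0.03324409,
        0.10355344]), 'joint_torque': array([-1.32003886e-03, -5.84163237e+01,  2.93753332e+01,  7.01544419e+00,
        1.02435448e-02, -8.16376291e-05]), 'tcp_pos': array([ 0.30417778, -0.60212107,  0.24474798]), 'eef_rot': array([ 1.79916585e+02, -8.01182500e-03, -1.53200398e+02]), 'contact_force': array([ 0.2751641 , -0.81494576,  0.8513516 ]), 'moment': array([-0.04320179, -0.01592806, -0.01570205]), 'gripper_force': 0.0, 'gripper_width': 0.08797382551616521}
```

View pics/top0.png

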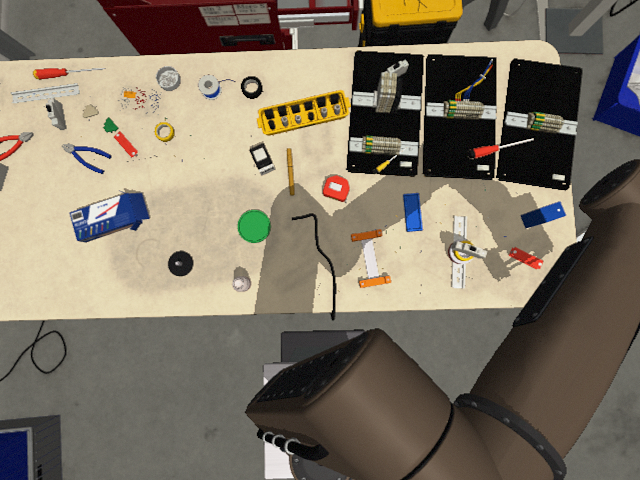

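View pics/scene0.png

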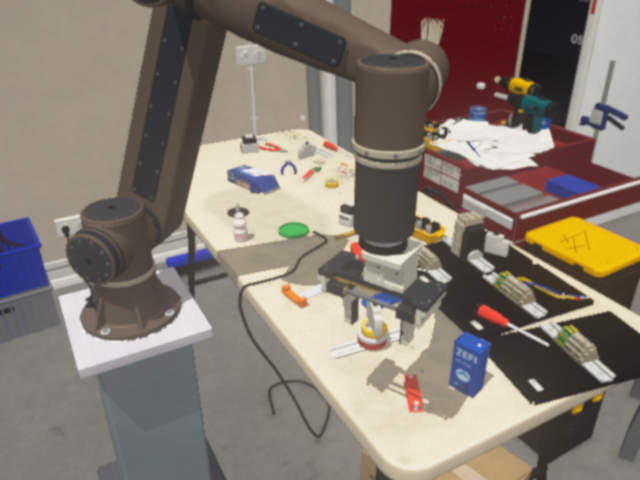

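Top view: pile at (462,250), blue slot (413,212), spindle (180,263), green nest (254,225), orange rest (372,259), bottle (241,280), measure (336,187). The scene view shows the pile under the gripper at about (373,330). I'll zoom in and measure.

```bash
cat > h.py <<'E'
import numpy as np, cv2
from plant import r
CI={n:r.camera_info(n) for n in("scene","top")}
def p2w(u,v,z,n="top"):
    c=CI[n];V=c["view"];R=V[:3,:3];o=-R.T@V[:3,3]
    d=R.T@np.array([(u-c["cx"])/c["fx"],-(v-c["cy"])/c["fy"],-1])
    return (o+d*(z-o[2])/d[2])[:2]
def w2p(p,n="top"):
    c=CI[n];q=c["view"]@np.r_[p,1]
    return np.array([c["cx"]+c["fx"]*q[0]/-q[2],c["cy"]-c["fy"]*q[1]/-q[2]])
def crop(n,x0,x1,y0,y1,s,f,im=None):
    im=r.capture(n) if im is None else im
    cv2.imwrite(f,cv2.resize(im[y0:y1,x0:x1],None,fx=s,fy=s,interpolation=cv2.INTER_CUBIC)); return im
def blob(im,box,lo,hi,z):
    "min-area rectangle of the HSV mask in box, in world at height z"
    x0,x1,y0,y1=box
    m=cv2.inRange(cv2.cvtColor(im[y0:y1,x0:x1],cv2.COLOR_BGR2HSV),lo,hi)
    cs,_=cv2.findContours(m,cv2.RETR_EXTERNAL,cv2.CHAIN_APPROX_NONE)
    out=[]
    for c in sorted(cs,key=cv2.contourArea)[::-1][:2]:
        if cv2.contourArea(c)<15: continue
        w=np.array([p2w(u+x0,v+y0,z) for u,v in c[:,0]])*1000
        (cx,cy),(a,b),t=cv2.minAreaRect(w.astype(np.float32))
        out.append(np.round([cx,cy,a,b,t],1))
    return out
E
python3 - <<'E'
from h import *
im=cv2.imread("pics/top0.png")
crop("top",420,520,200,300,6,"pics/c1.png",im)
crop("top",340,440,180,300,5,"pics/c2.png",im)
B=lambda *a:print(*blob(im,*a))
print("slot");B((395,430,185,240),(95,100,40),(125,255,255),.014)
print("nest");B((230,275,205,248),(45,100,30),(85,255,255),.012)
print("rest");B((345,400,225,295),(3,120,60),(18,255,255),.026)
print("spindle");B((160,200,243,283),(0,0,0),(180,255,60),.006)
print("measure");B((315,355,170,205),(0,120,60),(8,255,255),.043)
print("roll");B((440,500,220,280),(22,100,60),(35,255,255),.053)
E
```

```text
slot
[ 557.4 -267.6  106.1   43.8    2.8]
nest
[531.8 176.4  90.6  90.8  88.3]
rest
[ 367.4 -153.5   20.    86.3    7.8] [ 495.1 -135.4   21.9   85.7    8.2]
spindle
[433.5 386.5  67.1  66.7  44.4]
measure
[627.8 -57.4  67.9  66.3  69.8]
roll
[ 426.2 -386.4   51.4   20.4   69.5]
```

View pics/c1.png

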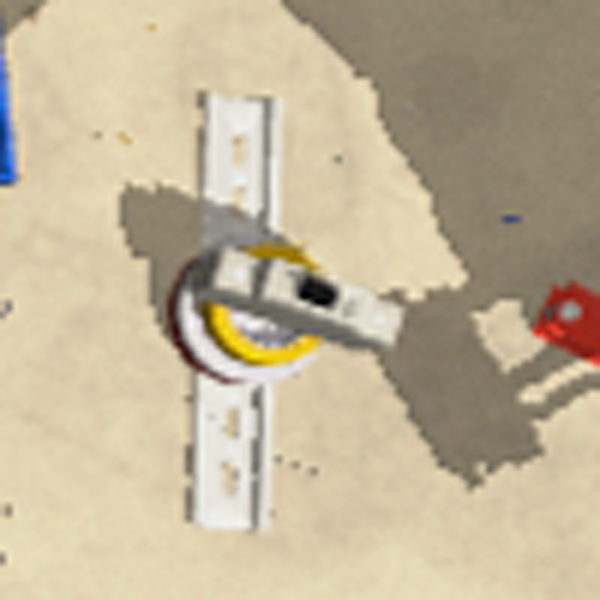

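View pics/c2.png

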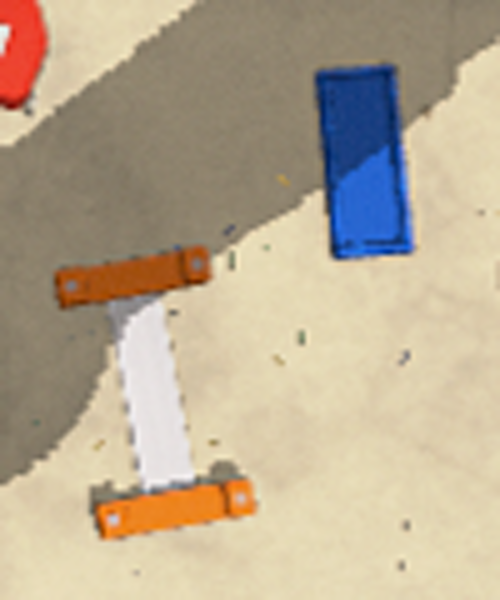

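Pile crop: the breaker's top face runs from about (218,265) to (397,325), with the toggle at (318,291). The yellow roll is centred near (265,305), with the tin's lid ring around it. The rail ends are at about (240,97) and (232,527). The second crop shows the slot and both rest saddles clearly, and their measured sizes match the spec. Next I'll work out the pile geometry.

```bash
python3 - <<'E'
from h import *
P=lambda x,y,z:np.round(p2w(420+x/6,200+y/6,z)*1000,1)
z=.109
c=[P(225,250,z),P(403,305,z),P(390,345,z),P(213,285,z)]
print(c, np.linalg.norm(c[1]-c[0]),np.linalg.norm(c[2]-c[3]),np.linalg.norm(c[0]-c[3]),np.mean(c,0))
for a,b in((0,1),(3,2)): d=c[a]-c[b];print(np.degrees(np.arctan2(d[1],d[0])))
print("toggle",P(318,291,.117))
print("rail corners",P(207,93,.008),P(282,98,.008),P(268,528,.008),P(192,523,.008))
im=cv2.imread("pics/top0.png")
print("bottle",p2w(241,277,.084),p2w(180,262,.036))
# predicted outline for overlay check
big=cv2.resize(im[200:300,420:520],None,fx=6,fy=6,interpolation=cv2.INTER_CUBIC)
hsv=cv2.cvtColor(big,cv2.COLOR_BGR2HSV)
m=cv2.inRange(hsv,(20,120,80),(38,255,255));ys,xs=np.nonzero(m);
h=cv2.convexHull(np.c_[xs,ys].astype(np.int32));w=np.array([P(a,b,.053) for a,b in h[:,0]])
print("roll",cv2.minEnclosingCircle(w.astype(np.float32)))
E
```

```text
[array([ 461.1, -358.7]), array([ 435.5, -431.8]), array([ 418.8, -425.1]), array([ 446.4, -352.7])] 77.45301801737622 77.48238509493628 15.877342346879132 [ 440.45  -392.075]
70.69948050902082
69.13237959458085
toggle [ 441.9 -393.9]
rail corners [ 544.1 -385.5] [ 540.6 -419.9] [ 342.4 -400.6] [ 345.6 -366.3]
bottle [0.38794393 0.20015482] [0.43497322 0.37708904]
roll ((441.9938049316406, -392.0462646484375), 29.019622802734375)
```

Breaker, roll and rail all centre near (441, −392) mm. The breaker axis is at 70° and the rail axis at −5.5°. I'll move above the breaker.

>>> {"api": "jog_arm", "payload": {"deltas": [[[1,1.71,2.625,0,0.094],[1,1.71,2.625,0,0.094],[1,1.71,2.625,0,0.094],[1,1.71,2.625,0,0.094],[1,1.71,2.625,-1,0.094],[1,1.71,2.625,-1,0.094],[1,1.71,2.625,-1,0.095],[1,1.71,2.625,-1,0.095]]], "force": 20}}

```text
time_s: 1.1
tcp_pos: [0.4414, -0.3914, 0.2049]
eef_rot: [180.0, 0.0, -109.8]
contact_force: [-0.2, 0.1, 0.1]
gripper_width: 0.088
gripper_force: 0.0
```

>>> {"api": "jog_arm", "payload": {"deltas": [[[1,0,0,0,0],[1,0,0,0,0],[1,0,0,0,0]]]}}

```text
time_s: 1.48
tcp_pos: [0.4409, -0.3931, 0.2058]
eef_rot: [-180.0, -0.0, -110.1]
contact_force: [0.6, -0.0, -1.0]
gripper_width: 0.0876
gripper_force: 0.0
```

```bash
python3 - <<'E'
from h import *
crop("scene",290,470,200,380,3.3,"pics/s1.png")
E
```

```text
(no output)
```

View pics/s1.png

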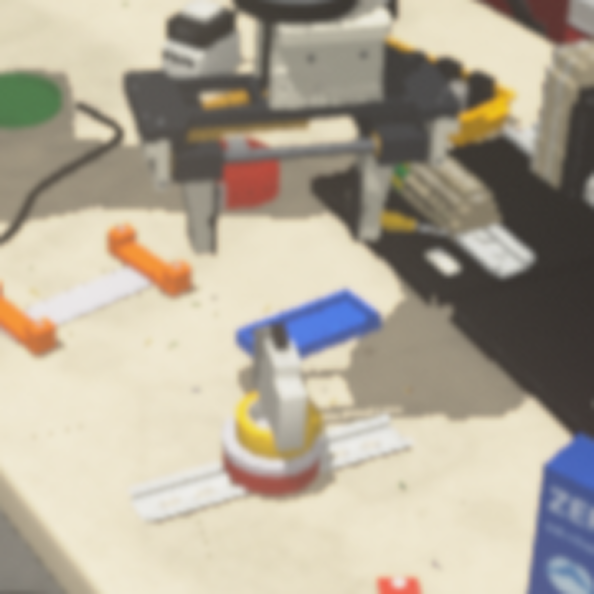

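The pile is upright: breaker at (280,390) in the crop, on the yellow roll, with the tin and rail below. The fingers are clear. Descending and gripping.

>>> {"api": "jog_arm", "payload": {"deltas": [[[1,0,0,-3,0],[1,0,0,-3,0],[1,0,0,-2.5,0],[1,0,0,-2,0],[1,0,0,-1.2,0],[1,0,0,0,0],[0.0,0,0,0,0],[-0.3,0,0,0,0]]], "force": 15}}

```text
time_s: 2.52
tcp_pos: [0.4416, -0.3928, 0.0895]
eef_rot: [-179.9, -0.0, -110.0]
contact_force: [0.5, 0.5, 0.4]
gripper_width: 0.0729
gripper_force: 0.0
```

>>> {"api": "jog_arm", "payload": {"deltas": [[[-0.5,0,0,0,0],[-0.6,0,0,0,0],[-0.8,0,0,0,0],[-0.8,0,0,0,0],[-0.8,0,0,0,0],[-0.8,0,0,0,0]]]}}

```text
time_s: 3.28
tcp_pos: [0.4413, -0.3925, 0.0886]
eef_rot: [-180.0, -0.0, -110.0]
contact_force: [0.4, 0.2, -0.3]
gripper_width: 0.0174
gripper_force: 15.0
```

>>> {"api": "jog_arm", "payload": {"deltas": [[[-0.8,0,0,0.5,0],[-0.8,0,0,1,0],[-0.8,0,0,1.5,0],[-0.8,0,0,2,0],[-0.8,0,0,2,0],[-0.8,0,0,1,0],[-0.8,0,0,0,0]]]}}

```text
time_s: 4.15
tcp_pos: [0.4415, -0.3926, 0.1696]
eef_rot: [-179.9, -0.0, -110.0]
contact_force: [0.3, -0.3, -1.4]
gripper_width: 0.0174
gripper_force: 15.0
```

```bash
python3 - <<'E'
from h import *
crop("scene",290,470,200,380,3.3,"pics/s2.png")
E
```

```text
(no output)
```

View pics/s2.png

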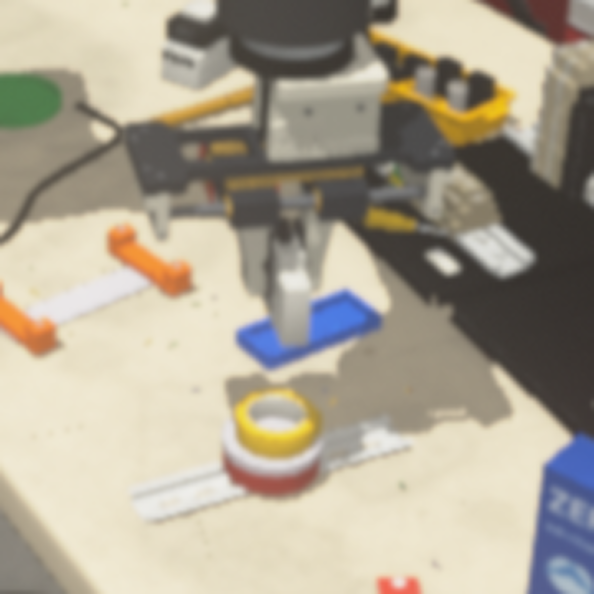

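The breaker is held upright, and the roll and tin below are undisturbed. Moving to the slot.

>>> {"api": "jog_arm", "payload": {"deltas": [[[-0.8,1.45,1.5625,0,-0.146],[-0.8,1.45,1.5625,0,-0.146],[-0.8,1.45,1.5625,0,-0.147],[-0.8,1.45,1.5625,0,-0.147],[-0.8,1.45,1.5625,0,-0.147],[-0.8,1.45,1.5625,0,-0.147],[-0.8,1.45,1.5625,0,-0.147],[-0.8,1.45,1.5625,0,-0.146]]]}}

```text
time_s: 5.2
tcp_pos: [0.557, -0.2668, 0.1673]
eef_rot: [180.0, -0.1, -177.5]
contact_force: [-0.1, 0.3, -1.2]
gripper_width: 0.0172
gripper_force: 15.0
```

>>> {"api": "jog_arm", "payload": {"deltas": [[[-0.8,0,0,0,0],[-0.8,0,0,-3,0],[-0.8,0,0,-3,0],[-0.8,0,0,-2.5,0],[-0.8,0,0,0,0],[-0.8,0,0,0,0]]]}}

```text
time_s: 5.95
tcp_pos: [0.5574, -0.2679, 0.0842]
eef_rot: [-180.0, 0.0, -177.1]
contact_force: [-0.3, -0.7, -0.2]
gripper_width: 0.0174
gripper_force: 15.0
```

```bash
python3 - <<'E'
from h import *
im=crop("scene",290,470,150,330,3.3,"pics/s3.png")
i2=r.capture("top"); cv2.imwrite("pics/top3.png",i2)
m=cv2.inRange(cv2.cvtColor(i2[200:300,420:520],cv2.COLOR_BGR2HSV),(20,120,80),(38,255,255))
ys,xs=np.nonzero(m); w=np.array([p2w(a+420,b+200,.053)*1000 for a,b in zip(xs,ys)])
print("roll",cv2.minEnclosingCircle(w.astype(np.float32)),len(xs),w.min(0),w.max(0))
for c in [(53,0),(-53,0)]:pass
print(r.get_state()["tcp_pos"],r.get_state()["eef_rot"])
E
```

```text
roll ((483.7738037109375, -359.15509033203125), 79.30725860595703) 174 [ 416.63046783 -420.39532016] [ 543.36841535 -306.82826913]
[ 0.55780734 -0.26781241  0.08481954] [-1.79967504e+02  1.05229549e-01 -1.77172266e+02]
```

View pics/s3.png

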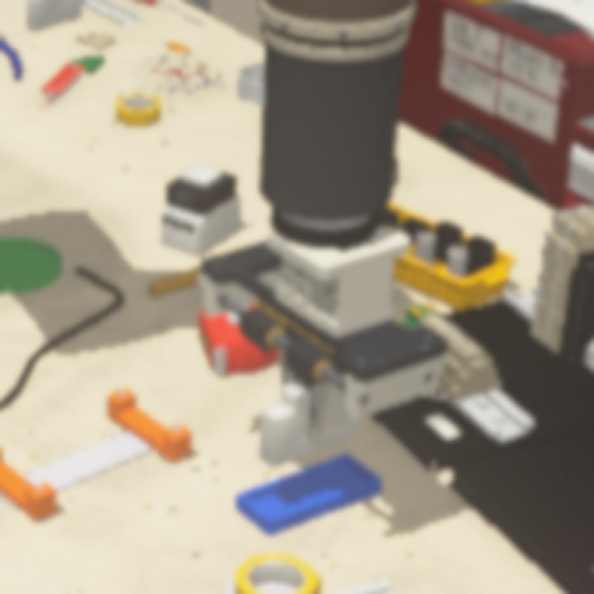

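The breaker hangs upright over the slot, with its near end at about (280,460) in the crop. I'll check the predicted fit against that.

```bash
python3 - <<'E'
from h import *
a=np.radians(2.8);u=np.array([np.cos(a),np.sin(a),0]);v=np.array([-u[1],u[0],0])
for nm,c,L,W in(("breaker",np.array([.5575,-.2678,.0495]),.04,.00875),("slot",np.array([.5574,-.2676,.014]),.053,.0215)):
    for s in(-1,1):
        for t in(-1,1): print(nm,s,t,(w2p(c+s*L*u+t*W*v,"scene")-[290,150])*3.3)
E
```

```text
breaker -1 -1 [272.95011708 464.96725098]
breaker -1 1 [258.78472739 453.80671132]
breaker 1 -1 [359.34633712 433.51751736]
breaker 1 1 [344.74649873 422.93217988]
slot -1 -1 [266.7860695  519.05893317]
slot -1 1 [232.6272568  490.79565221]
slot 1 -1 [380.40998901 475.94200785]
slot 1 1 [344.86552731 449.56972286]
```

Predictions and picture agree within about 2 mm, and the slot margins are ±8 mm. Lowering.

>>> {"api": "jog_arm", "payload": {"deltas": [[[-0.8,0,0,-1.5,0],[-0.8,0,0,-1.5,0],[-0.8,0,0,-0.9,0],[-0.8,0,0,-0.3,0],[-0.8,0,0,-0.2,0],[-0.8,0,0,0,0],[-0.8,0,0,0,0]]]}}

```text
time_s: 6.92
tcp_pos: [0.5566, -0.2675, 0.0407]
eef_rot: [-180.0, -0.0, -177.2]
contact_force: [-5.7, 2.8, 11.7]
gripper_width: 0.0176
gripper_force: 15.0
```

Contact came at the expected floor height. Releasing gently.

>>> {"api": "jog_arm", "payload": {"deltas": [[[-0.8,0,0,0.1,0],[-0.5,0,0,0,0],[-0.4,0,0,0,0],[-0.3,0,0,0,0],[-0.2,0,0,0,0],[-0.1,0,0,0,0]]]}}

```text
time_s: 7.68
tcp_pos: [0.5571, -0.2675, 0.0405]
eef_rot: [180.0, -0.0, -177.2]
contact_force: [-0.4, 0.7, -1.2]
gripper_width: 0.0383
gripper_force: 0.0
```

>>> {"api": "jog_arm", "payload": {"deltas": [[[0,0,0,2,0],[0,0,0,3,0],[0.2,0,0,4,0],[0.5,0,0,4,0],[1,-1.5,-1.5,0,0],[1,-4,-4.5,0,0],[1,-4,-4,0,0],[1,-2,-2.5,0,0]]]}}

```text
time_s: 8.68
tcp_pos: [0.4395, -0.3937, 0.17]
eef_rot: [180.0, -0.1, -177.3]
contact_force: [0.1, -1.2, 0.9]
gripper_width: 0.0871
gripper_force: 0.0
```

```bash
python3 - <<'E'
from h import *
a=crop("top",380,520,170,300,4,"pics/t4.png")
b=r.capture("scene")
A=cv2.imread("pics/t4.png");cv2.imwrite("pics/c4.png",np.vstack([A[:300],cv2.resize(b[240:360,290:470],(560,300*560//560))]))
E
```

```text
(no output)
```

View pics/c4.png

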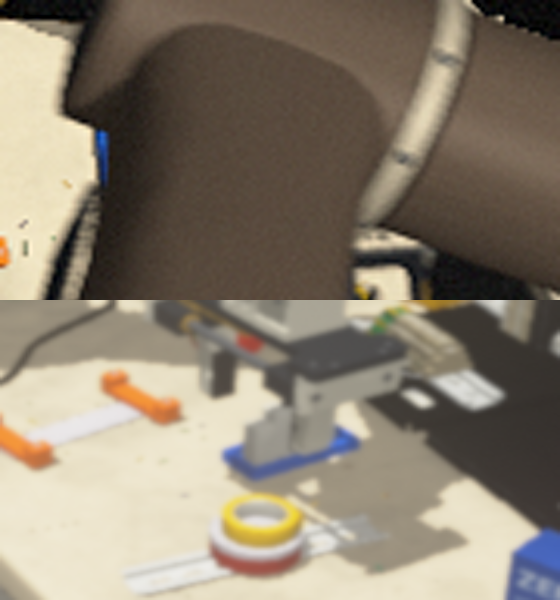

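The breaker stands in the slot. Now locating the roll by matching its silhouette in the scene view, clear of the gripper.

```bash
cat >> h.py <<'E'
from scipy.optimize import least_squares
def cylfit(im,box,ranges,rad,z0,z1,g,n="scene",ncomp=1):
    "centre (mm) of an upright cylinder from its coloured silhouette: bounding box of hull matched"
    x0,x1,y0,y1=box; hsv=cv2.cvtColor(im[y0:y1,x0:x1],cv2.COLOR_BGR2HSV)
    m=sum(cv2.inRange(hsv,lo,hi)>0 for lo,hi in ranges).astype(np.uint8)
    k,l,s,_=cv2.connectedComponentsWithStats(m); i=1+np.argmax(s[1:,4])
    x,y,w,h,_=s[i]; ob=np.array([x+x0-.5,x+x0+w-.5,y+y0-.5,y+y0+h-.5])
    t=np.linspace(0,2*np.pi,90)
    def pb(c):
        p=np.array([w2p([c[0]+rad*np.cos(a),c[1]+rad*np.sin(a),z],n) for a in t for z in(z0,z1)])
        return np.r_[p.min(0)[0],p.max(0)[0],p.min(0)[1],p.max(0)[1]]
    f=least_squares(lambda c:pb(c)-ob,g)
    return np.round(f.x*1000,1),np.round(f.fun,1),ob
E
python3 - <<'E'
from h import *
im=r.capture("scene")
print(cylfit(im,(340,410,300,360),[((20,110,60),(38,255,255))],.027,.034,.053,(.441,-.392)))
red=[((0,90,40),(8,255,255)),((170,90,40),(180,255,255))]
x,y=[],[]
print("tin(red, lid hidden)",cylfit(im,(340,410,300,360),red,.0335,.008,.025,(.441,-.392)))
E
```

```text
(array([ 447.1, -392.4]), array([ 0.5, -0.5, -0.4,  0.4]), array([361.5, 387.5, 316.5, 337.5]))
tin(red, lid hidden) (array([ 429.3, -411.1]), array([-2. ,  2. , -8.3,  7.3]), array([358.5, 385.5, 339.5, 349.5]))
```

>>> {"api": "jog_arm", "payload": {"deltas": [[[1,0.3,0.05,-3,0],[1,0,0,-3,0],[1,0,0,-2.5,0],[1,0,0,-1.8,0],[1,0,0,-1.0,0],[1,0,0,0,0],[1,0,0,0,0]]], "force": 10}}

```text
time_s: 9.7
tcp_pos: [0.4457, -0.3921, 0.0582]
eef_rot: [-180.0, 0.0, -177.2]
contact_force: [0.5, 0.0, 0.3]
gripper_width: 0.0876
gripper_force: 0.0
```

>>> {"api": "jog_arm", "payload": {"deltas": [[[0.6,0,0,0,0],[0.4,0,0,0,0],[0.2,0,0,0,0],[0,0,0,0,0],[0,0,0,0,0],[0,0,0,0,0]]]}}

```text
time_s: 10.45
tcp_pos: [0.4452, -0.392, 0.0577]
eef_rot: [-180.0, 0.0, -177.2]
contact_force: [-0.9, -0.1, 3.2]
gripper_width: 0.0566
gripper_force: 10.0
```

>>> {"api": "jog_arm", "payload": {"deltas": [[[-0.1,0,0,0,0],[-0.1,0,0,0,0],[-0.1,0,0,0,0]]]}}

```text
time_s: 10.82
tcp_pos: [0.4452, -0.392, 0.0577]
eef_rot: [-180.0, 0.0, -177.2]
contact_force: [-0.9, 0.7, 4.8]
gripper_width: 0.0562
gripper_force: 10.0
```

```bash
python3 - <<'E'
from h import *
crop("scene",330,430,260,370,5.4,"pics/s5.png")
print(r.get_state())
E
```

```text
{'time_s': 10.875, 'joints': array([-2.24986326e+01,  2.34726834e+01, -2.25997387e+01,  3.21640580e-03,
       -4.39165747e+01, -6.47047390e+01]), 'qd': array([ 0.01515029,  0.03142453,  0.03845775,  0.03116348,  0.02695433,
       -0.03829896]), 'joint_torque': array([ 1.54057760e-01, -5.22133005e+01,  2.08164704e+01,  4.72407058e+00,
        2.32966910e-01,  1.74508308e-02]), 'tcp_pos': array([ 0.44520008, -0.39201137,  0.05769139]), 'eef_rot': array([-1.79993281e+02,  8.99465952e-03, -1.77201054e+02]), 'contact_force': array([-1.27361026,  0.06961207,  3.53755341]), 'moment': array([ 0.10297182,  0.23379199, -0.03664571]), 'gripper_force': 10.000291094183922, 'gripper_width': 0.05562689831250065}
```

View pics/s5.png

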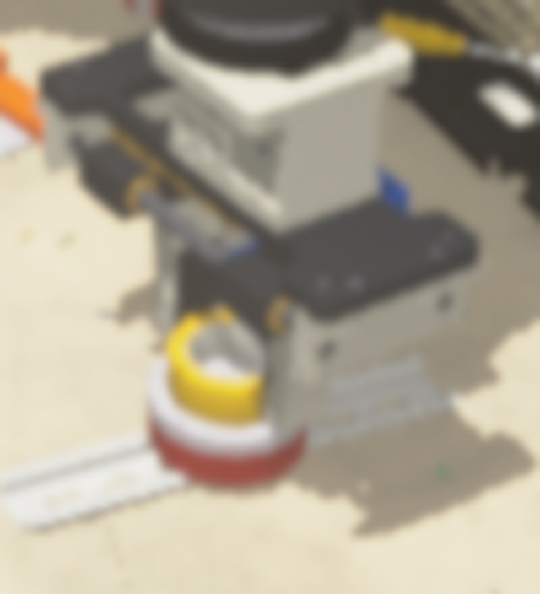

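The roll looks slightly tilted in the grip (width 56 mm instead of 54 mm, with an upward force). I'll release, back off and re-measure it.

>>> {"api": "jog_arm", "payload": {"deltas": [[[0.3,0,0,0,0],[0.5,0,0,0,0],[0.8,0,0,0,0],[1,0,0,0,0],[1,0,0,3,0],[1,0,0,5,0],[1,0,0,3,0],[1,0,0,0,0]]]}}

```text
time_s: 11.88
tcp_pos: [0.4465, -0.3927, 0.1704]
eef_rot: [-179.8, 0.3, -177.2]
contact_force: [0.2, 0.2, 0.5]
gripper_width: 0.088
gripper_force: 0.0
```

```bash
python3 - <<'E'
from h import *
im=crop("scene",330,430,280,370,6,"pics/s6.png")
print(cylfit(im,(340,410,300,360),[((20,110,60),(38,255,255))],.027,.034,.053,(.441,-.392)))
print(r.get_state()["tcp_pos"],r.get_state()["contact_force"])
for z,R in((.034,.034),(.008,.034),(.053,.027)):
    t=np.linspace(0,2*np.pi,60);p=np.array([w2p([.443+R*np.cos(a),-.3925+R*np.sin(a),z],"scene") for a in t])
    print(z,np.round((p.min(0)-[330,280])*6),np.round((p.max(0)-[330,280])*6))
E
```

```text
(array([ 445.2, -391.3]), array([ 0.5, -0.5, -0.4,  0.4]), array([360.5, 386.5, 316.5, 337.5]))
[ 0.44558685 -0.39206655  0.16858267] [ 0.05225551  0.51340598 -0.1174566 ]
0.034 [164. 250.] [349. 363.]
0.008 [162. 305.] [346. 420.]
0.053 [184. 220.] [333. 309.]
```

View pics/s6.png

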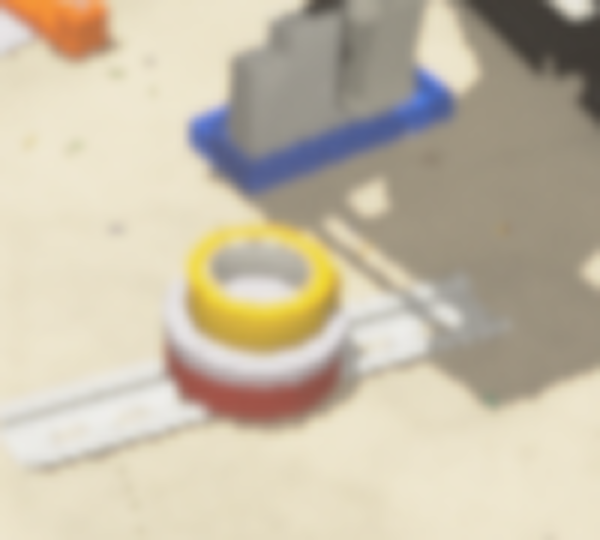

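The roll is flat again at (445.2, −391.3), and the tin is at about (444, −392). A fingertip was probably touching the lid, so I'll regrip 4 mm higher.

>>> {"api": "jog_arm", "payload": {"deltas": [[[1,0,0.05,-3,0],[1,0,0,-3,0],[1,0,0,-2.5,0],[1,0,0,-1.4,0],[1,0,0,-0.9,0],[1,0,0,0,0],[0.5,0,0,0,0],[0.35,0,0,0,0]]], "force": 10}}

```text
time_s: 12.92
tcp_pos: [0.4456, -0.3917, 0.0604]
eef_rot: [-180.0, 0.1, -177.2]
contact_force: [-0.0, 0.1, -0.3]
gripper_width: 0.073
gripper_force: 0.0
```

>>> {"api": "jog_arm", "payload": {"deltas": [[[0.3,0,0,0,0],[0.2,0,0,0,0],[0.1,0,0,0,0],[0,0,0,0,0],[0,0,0,0,0]]]}}

```text
time_s: 13.55
tcp_pos: [0.4453, -0.3916, 0.0599]
eef_rot: [-180.0, 0.0, -177.2]
contact_force: [-0.8, 1.0, 4.9]
gripper_width: 0.0562
gripper_force: 10.0
```

>>> {"api": "jog_arm", "payload": {"deltas": [[[-0.1,0,0,0.1,0],[-0.1,0,0,0.2,0],[-0.1,0,0,0.3,0],[-0.1,0,0,0.4,0],[-0.1,0,0,0,0]]]}}

```text
time_s: 14.18
tcp_pos: [0.4454, -0.3916, 0.07]
eef_rot: [-180.0, 0.0, -177.2]
contact_force: [-1.5, -0.2, -1.7]
gripper_width: 0.0562
gripper_force: 10.0
```

```bash
python3 - <<'E'
from h import *
im=crop("scene",330,430,280,370,6,"pics/s7.png")
print(r.get_state()["tcp_pos"],r.get_state()["contact_force"],r.get_state()["gripper_width"])
E
```

```text
[ 0.44528647 -0.39152197  0.06982268] [-0.1301808  -0.36368637 -0.76150329] 0.056245720085044276
```

View pics/s7.png

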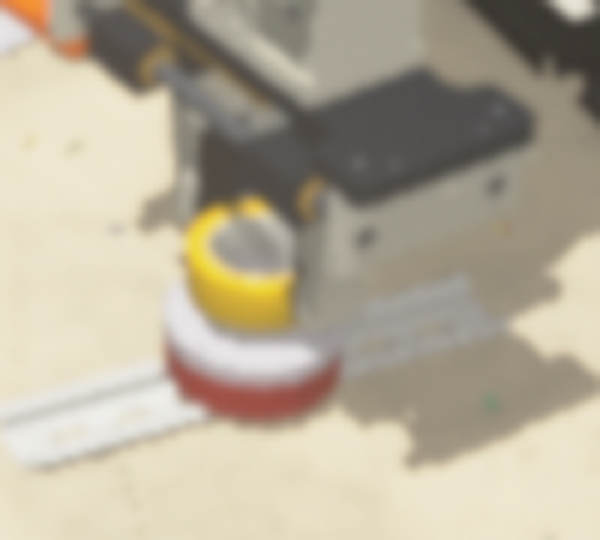

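The roll is held but tilted about 7°. That's harmless for dropping it over the spindle, since the hole leaves 7 mm of clearance all round. Measuring the spindle and nest from both cameras.

```bash
python3 - <<'E'
from h import *
s=r.capture("scene");t=cv2.imread("pics/top0.png")
dark=[((0,0,0),(180,255,75))];gr=[((45,100,20),(85,255,255))]
print("top",cylfit(t,(155,205,240,290),dark,.036,0,.006,(.4335,.3865),"top"))
print("scene",cylfit(s,(222,252,200,225),dark,.036,0,.006,(.4335,.3865)))
print("nest",cylfit(t,(230,275,205,248),gr,.047,0,.012,(.53,.176),"top"))
print("nest",cylfit(s,(270,318,215,245),gr,.047,0,.012,(.53,.176)))
A=cv2.resize(s[190:250,215:315],None,fx=6,fy=6,interpolation=2)
B=cv2.resize(t[235:295,155:255],None,fx=6,fy=6,interpolation=2)[:230]
cv2.imwrite("pics/c8.png",np.vstack([A,B]))
E
```

```text
top (array([434.3, 388.1]), array([-0.5,  0.5, -0.3,  0.3]), array([167.5, 192.5, 250.5, 275.5]))Traceback (most recent call last):
  File "<stdin>", line 5, in <module>
  File "h.py", line 31, in cylfit
    k,l,s,_=cv2.connectedComponentsWithStats(m); i=1+np.argmax(s[1:,4])
                                                     ~~~~~~~~~^^^^^^^^^
    return _wrapfunc(a, 'argmax', axis=axis, out=out, **kwds)
    return bound(*args, **kwds)
ValueError: attempt to get argmax of an empty sequence
```

>>> {"api": "jog_arm", "payload": {"deltas": [[[-0.1,0,0,2,0],[-0.1,0,0,4,0],[-0.1,0,0,5,0],[-0.1,0,0,1,0]]]}}

```text
time_s: 14.78
tcp_pos: [0.4467, -0.3924, 0.1934]
eef_rot: [-179.8, 0.3, -177.2]
contact_force: [0.1, -0.4, -1.2]
gripper_width: 0.0562
gripper_force: 10.0
```

```bash
python3 - <<'E'
from h import *
s=cv2.imread("pics/scene0.png");t=cv2.imread("pics/top0.png")
dark=[((0,0,0),(180,255,90))];gr=[((45,100,20),(85,255,255))]
print("pred",w2p([.4343,.388,.003],"scene"),w2p([.4343,.388,.036],"scene"))
for z,b in(("scene",(222,255,200,225)),):print(cylfit(s,b,dark,.036,0,.006,(.4335,.3865)))
print("nest",cylfit(t,(230,275,205,248),gr,.047,0,.012,(.53,.176),"top"))
print("nest",cylfit(s,(270,318,215,245),gr,.047,0,.012,(.53,.176)))
print(r.get_state()["tcp_pos"])
E
```

```text
pred [238.05445838 211.57352054] [237.32691445 202.42111778]
(array([414.6, 400.1]), array([-8.6,  8.6, -3.5,  2.6]), array([228.5, 233.5, 209.5, 214.5]))
nest (array([532.4, 176.9]), array([-0.4,  0.4, -0.3,  0.3]), array([237.5, 270.5, 209.5, 242.5]))
nest (array([534.1, 180.7]), array([-1.4,  1.4, -1.9,  1.6]), array([279.5, 307.5, 222.5, 236.5]))
[ 0.44667537 -0.39240086  0.19336195]
```

Nest and spindle are confirmed: spindle (434, 388) mm, nest (533, 178) mm. Carrying the roll across.

>>> {"api": "jog_arm", "payload": {"deltas": [[[-0.1,0,3,0,0],[-0.1,0,5,0,0],[-0.1,0.5,5,0,0],[-0.1,0.5,5,0,0],[-0.1,0.5,5,0,0],[-0.1,0.5,5,0,0],[-0.1,0.5,5,0,0],[-0.1,0,5,0,0]]]}}

```text
time_s: 15.78
tcp_pos: [0.4698, -0.0098, 0.189]
eef_rot: [-180.0, -0.0, -177.2]
contact_force: [0.5, -0.3, 0.3]
gripper_width: 0.0559
gripper_force: 10.0
```

>>> {"api": "jog_arm", "payload": {"deltas": [[[-0.1,0,5,0,0],[-0.1,0,5,0,0],[-0.1,-0.5,5,0,0],[-0.1,-0.5,5,0,0],[-0.1,-0.5,5,0,0],[-0.1,-0.5,5,0,0],[-0.1,-0.5,5,0,0],[-0.1,-0.5,3,0,0]]]}}

```text
time_s: 16.77
tcp_pos: [0.4394, 0.3703, 0.1886]
eef_rot: [-179.9, -0.0, -177.1]
contact_force: [0.1, 0.1, -1.6]
gripper_width: 0.0561
gripper_force: 10.0
```

>>> {"api": "jog_arm", "payload": {"deltas": [[[-0.1,-0.6,2,0,0],[-0.1,0,0,0,0],[-0.1,0,0,-2,0],[-0.1,0,0,-4,0],[-0.1,0,0,-3,0],[-0.1,0,0,0,0],[-0.1,0,0,0,0]]]}}

```text
time_s: 17.65
tcp_pos: [0.4348, 0.3885, 0.1009]
eef_rot: [180.0, 0.1, -177.2]
contact_force: [0.2, 0.3, 0.4]
gripper_width: 0.0562
gripper_force: 10.0
```

```bash
python3 - <<'E'
from h import *
s=r.capture("scene");t=r.capture("top")
A=cv2.resize(s[150:240,180:310],None,fx=4.6,fy=4.6,interpolation=2)
B=cv2.resize(t[225:300,130:260],None,fx=4.6,fy=4.6,interpolation=2)[:180]
cv2.imwrite("pics/c9.png",np.vstack([A,B]));print(r.get_state()["tcp_pos"],r.get_state()["gripper_width"])
E
```

```text
[0.43486383 0.3890371  0.10128061] 0.056550523218915835
```

View pics/c9.png

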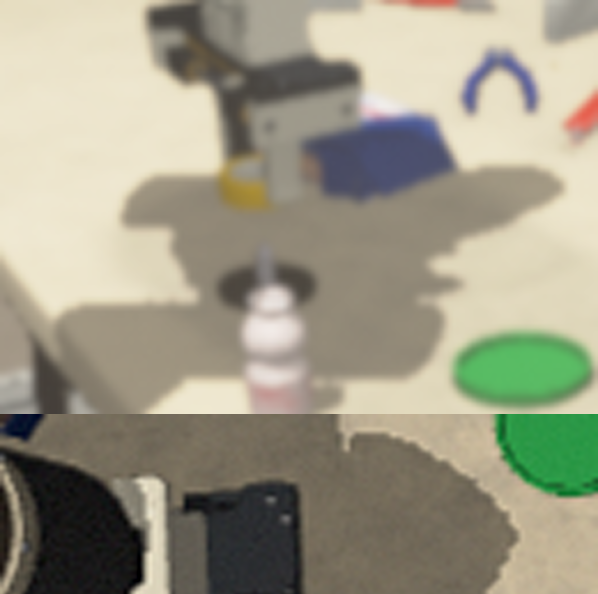

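The roll hangs above the post, with its left edge at (220,180) in the crop and the post tip at (265,250). Checking the predicted offset.

```bash
python3 - <<'E'
from h import *
t=np.linspace(0,6.28,60)
for x in(.430,.4348,.44):
    p=np.array([w2p([x+.027*np.cos(a),.3888+.027*np.sin(a),z],"scene") for a in t for z in(.075,.094)])
    print(x,(p.min(0)-[180,150])*4.6,(p.max(0)-[180,150])*4.6)
E
```

```text
0.43 [212.39537747 151.18342698] [292.24840805 206.94617541]
0.4348 [218.89639508 149.87998118] [298.6152491  205.55375117]
0.44 [225.92311146 148.47108745] [305.49705321 204.04875213]
```

The match is within 1 mm. Lowering over the post.

>>> {"api": "jog_arm", "payload": {"deltas": [[[-0.1,0,0,-1.5,0],[-0.1,0,0,-1.5,0],[-0.1,0,0,-1,0],[-0.1,0,0,-1,0],[-0.1,0,0,-0.8,0],[-0.1,0,0,-0.4,0],[-0.1,0,0,0,0],[-0.1,0,0,0,0]]]}}

```text
time_s: 18.75
tcp_pos: [0.4343, 0.3888, 0.0379]
eef_rot: [180.0, 0.0, -177.2]
contact_force: [-0.8, 0.5, -0.7]
gripper_width: 0.056
gripper_force: 10.0
```

>>> {"api": "jog_arm", "payload": {"deltas": [[[-0.1,0,0,-0.2,0],[-0.1,0,0,0,0],[0.35,0,0,0,0],[0.4,0,0,0,0],[0.5,0,0,0,0],[0.6,0,0,0,0],[0.9,0,0,0,0],[1,0,0,0,0]]]}}

```text
time_s: 19.75
tcp_pos: [0.4341, 0.3885, 0.0356]
eef_rot: [180.0, -0.0, -177.2]
contact_force: [0.7, 0.3, -0.9]
gripper_width: 0.0838
gripper_force: 0.0
```

>>> {"api": "jog_arm", "payload": {"deltas": [[[1,0,0,1,0],[1,0,0,3,0],[1,0,0,4,0],[1,0,0,4,0],[1,0,-3,4,0],[1,0,-5,0,0],[1,1,-5,0,0],[1,1,-5,0,0]]]}}

```text
time_s: 20.75
tcp_pos: [0.4542, 0.2072, 0.1967]
eef_rot: [179.9, 0.1, -177.2]
contact_force: [0.4, 0.1, -0.4]
gripper_width: 0.0877
gripper_force: 0.0
```

>>> {"api": "jog_arm", "payload": {"deltas": [[[1,1,-5,0,0],[1,1,-5,0,0],[1,0,-5,0,0],[1,0,-5,0,0],[1,0,-5,0,0],[1,0,-5,0,0],[1,0,-5,0,0],[1,0,-5,0,0]]]}}

```text
time_s: 21.75
tcp_pos: [0.474, -0.1932, 0.1966]
eef_rot: [-180.0, 0.1, -177.2]
contact_force: [1.6, 0.3, -0.2]
gripper_width: 0.0877
gripper_force: 0.0
```

```bash
python3 - <<'E'
from h import *
s=r.capture("scene");t=r.capture("top")
A=cv2.resize(s[180:240,200:300],None,fx=6,fy=6,interpolation=2)
B=cv2.resize(t[235:285,140:240],None,fx=6,fy=6,interpolation=2)[:240]
cv2.imwrite("pics/c10.png",np.vstack([A,B]))
Y=[((20,110,60),(38,255,255))]
for z in(.006,):
  print(cylfit(t,(155,205,240,290),Y,.027,z,z+.019,(.434,.388),"top"),cylfit(s,(215,260,190,230),Y,.027,z,z+.019,(.434,.388)))
E
```

```text
(array([430.7, 387.9]), array([ 0.2, -0.2,  0.6, -0.6]), array([167.5, 189.5, 253.5, 274.5])) (array([429.9, 383.5]), array([-0. ,  0. , -0.7,  0.7]), array([228.5, 245.5, 203.5, 214.5]))
```

View pics/c10.png

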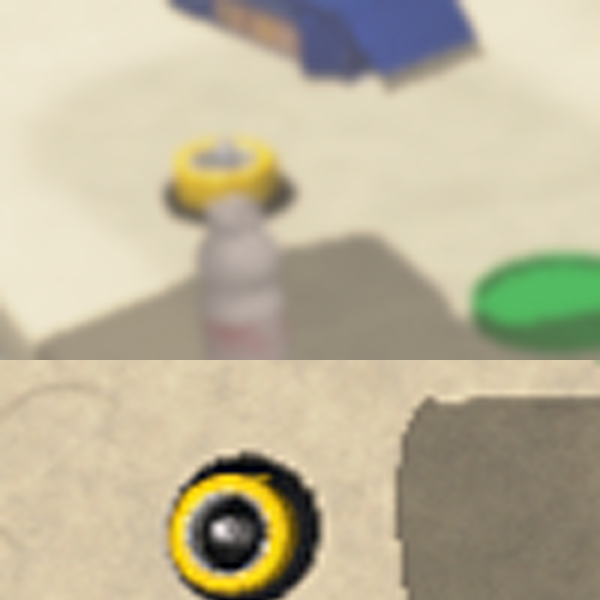

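The roll lies flat on the base with the post through its hole. Now measuring the tin numerically from its red side wall in the scene view.

```bash
python3 - <<'E'
from h import *
s=r.capture("scene");t=r.capture("top")
def red(im,b):
    x0,x1,y0,y1=b;h=cv2.cvtColor(im[y0:y1,x0:x1],cv2.COLOR_BGR2HSV)
    m=((h[...,0]<10)|(h[...,0]>168))&(h[...,1]>80)
    k,l,st,_=cv2.connectedComponentsWithStats(m.astype(np.uint8));i=1+np.argmax(st[1:,4]);x,y,w,hh,a=st[i]
    return x+x0-.5,x+x0+w-.5,y+y0-.5,y+y0+hh-.5,a
ob=red(s,(335,415,300,365));print(ob)
th=np.linspace(0,6.28,90)
for R in(.033,.034):
    def f(c):
        p=np.array([w2p([c[0]+R*np.cos(a),c[1]+R*np.sin(a),z],"scene") for a in th for z in(.008,.025)])
        return [p[:,0].min()-ob[0],p[:,0].max()-ob[1],p[:,1].max()-ob[3]]
    q=least_squares(f,(.444,-.392));print(R,q.x*1000,q.fun)
# top: lid circle by low saturation bright
b=t[215:285,430:500];h=cv2.cvtColor(b,cv2.COLOR_BGR2HSV)
c=cv2.HoughCircles(cv2.resize(h[...,1],None,fx=6,fy=6,interpolation=2),cv2.HOUGH_GRADIENT,1,60,param1=80,param2=15,minRadius=75,maxRadius=95)
if c is not None:
  for x,y,R in c[0][:3]: print("top",p2w(430+x/6,215+y/6,.034)*1000,R/6)
print("rail/top visible?",b.mean((0,1)))
E
```

```text
(np.float64(357.5), np.float64(385.5), np.float64(339.5), np.float64(349.5), np.int32(134))
0.033 [ 441.75137511 -390.37722056] [-1.02909831  1.01794396 -0.07192986]
0.034 [ 442.35691172 -389.4391315 ] [-1.47108633  1.45495062 -0.10576377]
top [ 439.38707641 -391.83752167] 12.983334
rail/top visible? [160.96755102 183.18326531 193.20489796]
```

The tin is at about (442, −391), leaving 10 mm of finger clearance per side. I'll close along the rail axis (yaw −95.5°), where the tin is supported best.

>>> {"api": "jog_arm", "payload": {"deltas": [[[1,-0.4,-2.475,0,0.16],[1,-0.4,-2.475,0,0.16],[1,-0.4,-2.475,0,0.16],[1,-0.4,-2.475,0,0.16],[1,-0.4,-2.475,0,0.16],[1,-0.4,-2.475,0,0.16],[1,-0.4,-2.475,0,0.16],[1,-0.4,-2.475,0,0.16]]], "force": 8}}

```text
time_s: 22.95
tcp_pos: [0.4427, -0.3889, 0.1961]
eef_rot: [-180.0, 0.0, -103.5]
contact_force: [-0.0, 0.5, 0.0]
gripper_width: 0.0876
gripper_force: 0.0
```

>>> {"api": "jog_arm", "payload": {"deltas": [[[1,0,0,-2,0.146],[1,0,0,-4,0],[1,0,0,-4,0],[1,0,0,-1,0],[1,0,0,0,0],[1,0,0,0,0]]]}}

```text
time_s: 23.7
tcp_pos: [0.4434, -0.3897, 0.0874]
eef_rot: [-179.9, -0.1, -95.5]
contact_force: [-0.6, 0.1, -0.1]
gripper_width: 0.088
gripper_force: 0.0
```

>>> {"api": "jog_arm", "payload": {"deltas": [[[1,-0.1,-0.1,-1.5,0],[1,0,0,-1.5,0],[1,0,0,-1.2,0],[1,0,0,-0.8,0],[1,0,0,-0.3,0],[1,0,0,0,0],[1,0,0,0,0]]]}}

```text
time_s: 24.58
tcp_pos: [0.4414, -0.3906, 0.0329]
eef_rot: [-180.0, -0.0, -95.5]
contact_force: [-0.3, -0.2, 0.3]
gripper_width: 0.0879
gripper_force: 0.0
```

>>> {"api": "jog_arm", "payload": {"deltas": [[[0.8,0,0,0,0],[0.7,0,0,0,0],[0.6,0,0,0,0],[0.5,0,0,0,0],[0.4,0,0,0,0],[0.35,0,0,0,0],[0.3,0,0,0,0]]]}}

```text
time_s: 25.45
tcp_pos: [0.4413, -0.3905, 0.0326]
eef_rot: [-180.0, -0.0, -95.5]
contact_force: [-0.3, 1.0, 0.9]
gripper_width: 0.068
gripper_force: 8.0
```

The grip is clean at 68.0 mm. I'll regrip 2 mm higher so the tips clear the nest rim when I place it.

>>> {"api": "jog_arm", "payload": {"deltas": [[[0.6,0,0,0,0],[0.7,0,0,0,0],[0.7,0,0,0.2,0],[0.6,0,0,0,0],[0.5,0,0,0,0],[0.4,0,0,0,0],[0.3,0,0,0,0],[0.3,0,0,0,0]]], "force": 10}}

```text
time_s: 26.45
tcp_pos: [0.4412, -0.3905, 0.0346]
eef_rot: [-180.0, -0.0, -95.5]
contact_force: [0.9, 0.1, 2.2]
gripper_width: 0.0679
gripper_force: 10.0
```

>>> {"api": "jog_arm", "payload": {"deltas": [[[0.3,0,0,0.2,0],[0.3,0,0,0.3,0],[0.3,0,0,0.5,0],[0.3,0,0,1,0],[0.3,0,0,2,0],[0.3,0,0,3,0],[0.3,0,0,4,0],[0.3,0,0,4,0]]]}}

```text
time_s: 27.45
tcp_pos: [0.4409, -0.3904, 0.1865]
eef_rot: [-180.0, -0.0, -95.5]
contact_force: [0.9, -0.5, -0.7]
gripper_width: 0.0681
gripper_force: 10.0
```

>>> {"api": "jog_arm", "payload": {"deltas": [[[0.3,0,0,0,0],[0.3,0,0,0,0]]]}}

```text
time_s: 27.7
tcp_pos: [0.4409, -0.3902, 0.1847]
eef_rot: [-180.0, 0.0, -95.5]
contact_force: [-0.4, 0.9, -2.1]
gripper_width: 0.0676
gripper_force: 10.0
```

>>> {"api": "jog_arm", "payload": {"deltas": [[[0.3,0.75,4.4,0,0],[0.3,0.75,4.4,0,0],[0.3,0.75,4.4,0,0],[0.3,0.75,4.4,0,0],[0.3,0.75,4.4,0,0],[0.3,0.75,4.4,0,0],[0.3,0.75,4.4,0,0],[0.3,0.75,4.4,0,0]]]}}

```text
time_s: 28.7
tcp_pos: [0.5004, -0.0371, 0.1835]
eef_rot: [179.9, -0.0, -95.5]
contact_force: [0.8, 0.2, -0.7]
gripper_width: 0.0679
gripper_force: 10.0
```

>>> {"api": "jog_arm", "payload": {"deltas": [[[0.3,0.75,4.4,0,0],[0.3,0.75,4.4,0,0],[0.3,0.75,4.4,0,0],[0.3,0.75,4.4,0,0],[0.3,0.15,4.0,0,0],[0.3,0,0,0,0],[0.3,0,0,-4,0],[0.3,0,0,-4,0]]]}}

```text
time_s: 29.7
tcp_pos: [0.5321, 0.1769, 0.1031]
eef_rot: [180.0, -0.0, -95.5]
contact_force: [0.1, 1.0, -1.3]
gripper_width: 0.0677
gripper_force: 10.0
```

>>> {"api": "jog_arm", "payload": {"deltas": [[[0.3,0,0,0,0],[0.3,0,0,0,0],[0.3,0,0,0,0]]]}}

```text
time_s: 30.08
tcp_pos: [0.5335, 0.1779, 0.1062]
eef_rot: [-179.9, 0.1, -95.5]
contact_force: [-1.0, -1.2, 0.1]
gripper_width: 0.0673
gripper_force: 10.0
```

```bash
python3 - <<'E'
from h import *
s=r.capture("scene");st=r.get_state();T=st["tcp_pos"];print(T)
cv2.imwrite("pics/s11.png",s)
zb=T[2]-.0346+.008
th=np.linspace(0,6.28,90)
p=np.array([w2p([T[0]+.033*np.cos(a),T[1]+.033*np.sin(a),z],"scene") for a in th for z in(zb,zb+.017)])
x0,x1,y0,y1=[int(v) for v in (p[:,0].min()-25,p[:,0].max()+25,p[:,1].min()-15,p[:,1].max()+15)]
h=cv2.cvtColor(s[y0:y1,x0:x1],cv2.COLOR_BGR2HSV);m=((h[...,0]<10)|(h[...,0]>168))&(h[...,1]>80)
k,l,q,_=cv2.connectedComponentsWithStats(m.astype(np.uint8));i=1+np.argmax(q[1:,4]);x,y,w,hh,a=q[i]
print("pred",p.min(0),p.max(0));print("seen",x+x0-.5,x+x0+w-.5,y+y0-.5,y+y0+hh-.5,a)
print("nest",cylfit(s,(265,322,210,250),[((45,80,20),(85,255,255))],.047,0,.012,(.53,.176)))
E
```

```text
[0.53343256 0.17791774 0.10617303]
pred [281.94152515 198.15745807] [304.09037749 212.59039198]
seen 283.5 304.5 205.5 213.5 89
nest (array([531.1, 178.1]), array([-0.9,  0.9, -1.4,  1.2]), array([278.5, 307.5, 222.5, 237.5]))
```

The tin sits where predicted, over the nest. Lowering.

>>> {"api": "jog_arm", "payload": {"deltas": [[[0.3,-0.1,0,-2,0],[0.3,0,0,-2,0],[0.3,0,0,-1.5,0],[0.3,0,0,-1,0],[0.3,0,0,-0.5,0],[0.3,0,0,-0.2,0],[0.3,0,0,0,0],[0.3,0,0,0,0]]]}}

```text
time_s: 31.12
tcp_pos: [0.5319, 0.1777, 0.033]
eef_rot: [-180.0, 0.0, -95.5]
contact_force: [-0.8, 0.4, -0.8]
gripper_width: 0.0679
gripper_force: 10.0
```

>>> {"api": "jog_arm", "payload": {"deltas": [[[0.3,0,0,-0.1,0],[0.3,0,0,0,0],[0.6,0,0,0,0],[0.7,0,0,0,0],[0.8,0,0,0,0],[0.9,0,0,0,0],[1,0,0,0,0],[1,0,0,0,0]]]}}

```text
time_s: 32.12
tcp_pos: [0.5316, 0.1775, 0.0315]
eef_rot: [180.0, 0.0, -95.5]
contact_force: [0.5, -0.1, -0.8]
gripper_width: 0.0873
gripper_force: 0.0
```

>>> {"api": "jog_arm", "payload": {"deltas": [[[1,0,0,1,0],[1,0,0,2,0],[1,0,0,4,0],[1,0,0,4,0],[1,0,-3,4,0],[1,-0.5,-5,0,0],[1,-0.5,-5,0,0],[1,-0.5,-5,0,0]]]}}

```text
time_s: 33.12
tcp_pos: [0.5163, -0.0039, 0.1826]
eef_rot: [-179.9, 0.0, -95.5]
contact_force: [-0.2, -0.6, 0.1]
gripper_width: 0.0874
gripper_force: 0.0
```

>>> {"api": "jog_arm", "payload": {"deltas": [[[1,-1,-5,0,0.17],[1,-1,-5,0,0.17],[1,-1,-5,0,0.17],[1,-1,-5,0,0.17],[1,-1,-5,0,0.17],[1,-1,-4,0,0.17],[1,-0.5,-4,0,0.17],[1,0,0,0,0.17]]]}}

```text
time_s: 34.12
tcp_pos: [0.4509, -0.3348, 0.182]
eef_rot: [180.0, -0.0, -17.4]
contact_force: [0.0, 0.4, -0.6]
gripper_width: 0.0878
gripper_force: 0.0
```

```bash
python3 - <<'E'
from h import *
s=r.capture("scene");t=r.capture("top");cv2.imwrite("pics/s12.png",s);cv2.imwrite("pics/t12.png",t)
T=r.get_state();print(T["tcp_pos"],T["eef_rot"])
def low(im,b,z,n):  # bright low-saturation blob
    x0,x1,y0,y1=b;h=cv2.cvtColor(im[y0:y1,x0:x1],cv2.COLOR_BGR2HSV);m=((h[...,1]<28)&(h[...,2]>130)).astype(np.uint8)
    k,l,q,_=cv2.connectedComponentsWithStats(m);i=1+np.argmax(q[1:,4]);ys,xs=np.nonzero(l==i)
    w=np.array([p2w(x+x0,y+y0,z,n) for x,y in zip(xs,ys)],np.float32)*1000
    return len(xs),np.round(cv2.minEnclosingCircle(w),1) if 0 else cv2.minEnclosingCircle(w),cv2.minAreaRect(w)
print("tin",low(t,(230,275,205,248),.030,"top"))
print("tin",low(s,(265,322,205,250),.030,"scene"))
print("rail top",low(t,(430,500,200,300),.008,"top"))
print("rail scn",low(s,(310,440,290,380),.008,"scene"))
E
```

```text
[ 0.45120244 -0.33316168  0.18201264] [ 1.79998533e+02 -9.83915571e-03 -1.75472066e+01]
tin (448, ((532.930419921875, 175.32656860351562), 33.414588928222656), ((532.68603515625, 175.28887939453125), (63.7122917175293, 64.45558166503906), 43.808448791503906))
tin (206, ((531.3933715820312, 169.33547973632812), 38.23738098144531), ((528.9625854492188, 169.84828186035156), (68.04755401611328, 64.17892456054688), 62.4359130859375))
rail top (495, ((412.7483825683594, -385.893310546875), 68.85364532470703), ((413.03094482421875, -387.71063232421875), (37.95276641845703, 135.30023193359375), 88.02302551269531))
rail scn (1042, ((439.6683349609375, -402.61553955078125), 103.57096862792969), ((440.6459045410156, -392.4277038574219), (41.72416305541992, 206.86358642578125), 84.51942443847656))
```

The tin is flat in the nest (lid circle at (533,175)). The rail is unchanged at about (442.5, −392.7), −5.5°. Gripping the rail.

>>> {"api": "jog_arm", "payload": {"deltas": [[[1,-0.3,-2,0,0.07],[1,-0.3,-2,0,0.07],[1,-0.27,-1.95,-2,0.07],[1,0,0,-4,0],[1,0,0,-4,0],[1,0,0,-2,0],[1,0,0,0,0],[1,0,0,0,0]]], "force": 15}}

```text
time_s: 35.22
tcp_pos: [0.4438, -0.3921, 0.0628]
eef_rot: [180.0, -0.1, -5.6]
contact_force: [0.2, 0.0, 0.7]
gripper_width: 0.0877
gripper_force: 0.0
```

>>> {"api": "jog_arm", "payload": {"deltas": [[[1,-0.1,0,-1.5,0],[1,0,0,-1.5,0],[1,0,0,-0.8,0],[1,0,0,-0.3,0],[1,0,0,0,0],[1,0,0,0,0]]]}}

```text
time_s: 35.98
tcp_pos: [0.4422, -0.3921, 0.0209]
eef_rot: [180.0, -0.0, -5.5]
contact_force: [-0.0, -0.5, -0.5]
gripper_width: 0.0875
gripper_force: 0.0
```

>>> {"api": "jog_arm", "payload": {"deltas": [[[0.5,0,0,0,0],[0.2,0,0,0,0],[0,0,0,0,0],[-0.2,0,0,0,0],[-0.3,0,0,0,0],[-0.4,0,0,0,0],[-0.4,0,0,0,0],[-0.4,0,0,0,0]]]}}

```text
time_s: 36.98
tcp_pos: [0.4419, -0.392, 0.0205]
eef_rot: [-180.0, 0.0, -5.5]
contact_force: [1.0, 0.7, -0.5]
gripper_width: 0.0345
gripper_force: 15.0
```

>>> {"api": "jog_arm", "payload": {"deltas": [[[-0.4,0,0,0.2,0],[-0.4,0,0,0.5,0],[-0.4,0,0,1,0],[-0.4,0,0,2,0],[-0.4,0,0,3,0],[-0.4,0,0,4,0],[-0.4,0,0,0,0],[-0.4,0,0,0,0]]]}}

```text
time_s: 37.98
tcp_pos: [0.4417, -0.3918, 0.1279]
eef_rot: [-180.0, -0.0, -5.6]
contact_force: [0.6, -0.5, -1.0]
gripper_width: 0.035
gripper_force: 15.0
```

```bash
python3 - <<'E'
from h import *
s=r.capture("scene");cv2.imwrite("pics/s13.png",s)
T=r.get_state();p=T["tcp_pos"];print(p)
z=p[2]-.0205+.008; a=np.radians(-5.5);u=np.array([np.cos(a),np.sin(a)]);v=np.array([-u[1],u[0]])
for e in(-.1,.1):
  for d in(-.0175,.0175): print(e,d,w2p([*(p[:2]+e*u+d*v),z],"scene"))
# residual overlay of near half (x<0 end)
hs=cv2.cvtColor(s,cv2.COLOR_BGR2HSV);m=((hs[...,1]<28)&(hs[...,2]>130)).astype(np.uint8)
b=m[270:360,310:430];k,l,q,c=cv2.connectedComponentsWithStats(b)
for i in np.argsort(-q[1:,4])[:4]+1:print(q[i]+[310,270,0,0,0])
E
```

```text
[ 0.44143583 -0.39165762  0.12719436]
-0.1 -0.0175 [334.39722555 316.16565565]
-0.1 0.0175 [327.4466145  307.15633384]
0.1 -0.0175 [417.82083154 294.27128506]
0.1 0.0175 [409.39007592 286.23244031]
[329 295  48  22 571]
[310 281  25  17 219]
[385 293  34  15 166]
[419 276  10   7  46]
```

The rail is lifted level, with its ends within 1 px of the prediction. Moving to the rest.

>>> {"api": "jog_arm", "payload": {"deltas": [[[-0.4,0,0,2,0],[-0.4,-0.15,3.5,1,0.034],[-0.4,-0.15,3.5,0,0.034],[-0.4,-0.15,3.5,0,0.034],[-0.4,-0.15,3.5,0,0.034],[-0.4,-0.15,3.5,0,0.034],[-0.4,-0.15,3.5,0,0.034],[-0.4,-0.2,3.7,0,0.034]]]}}

```text
time_s: 39.02
tcp_pos: [0.4302, -0.1439, 0.1566]
eef_rot: [-180.0, 0.1, 8.1]
contact_force: [0.2, 0.7, 0.2]
gripper_width: 0.0351
gripper_force: 15.0
```

>>> {"api": "jog_arm", "payload": {"deltas": [[[-0.4,0,0,0,0],[-0.4,0,0,-3,0],[-0.4,0,0,-3,0],[-0.4,0,0,-2,0],[-0.4,0,0,0,0],[-0.4,0,0,0,0]]]}}

```text
time_s: 39.78
tcp_pos: [0.4312, -0.1453, 0.0779]
eef_rot: [180.0, 0.0, 8.1]
contact_force: [-0.2, 0.5, -0.7]
gripper_width: 0.0346
gripper_force: 15.0
```

```bash
python3 - <<'E'
from h import *
s=r.capture("scene");t=r.capture("top");T=r.get_state();print(T["tcp_pos"],T["eef_rot"])
cv2.imwrite("pics/s14.png",cv2.resize(s[240:340,250:400],None,fx=5,fy=5,interpolation=2))
x0,x1,y0,y1=345,400,225,295
for n,im,b in(("top",t,(345,400,225,295)),):
    print(blob(im,b,(3,120,60),(18,255,255),.026))
E
```

```text
[ 0.43155016 -0.14511636  0.07831797] [ 1.79989482e+02 -7.48056463e-02  8.08300083e+00]
[array([ 363.5, -125.2,   19.6,   29.3,    9.6]), array([ 371.4, -185.9,   19. ,   19. ,   88.4])]
```

View pics/s14.png

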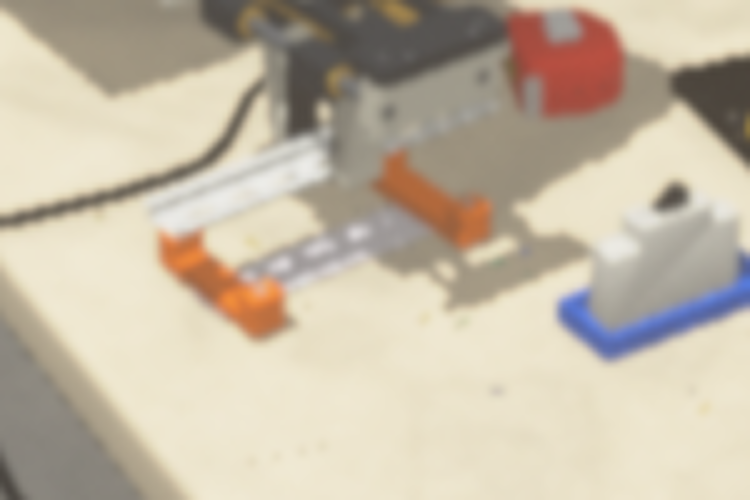

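The rail hangs above and aligned with both orange saddles; the breaker stands upright in the slot. Lowering.

>>> {"api": "jog_arm", "payload": {"deltas": [[[-0.4,0,0,-1.5,0],[-0.4,0,0,-1.5,0],[-0.4,0,0,-0.8,0],[-0.4,0,0,-0.4,0],[-0.4,0,0,-0.15,0],[-0.4,0,0,0,0],[-0.4,0,0,0,0]]]}}

```text
time_s: 40.75
tcp_pos: [0.4313, -0.1449, 0.0345]
eef_rot: [180.0, -0.0, 8.1]
contact_force: [-0.2, -0.0, 2.4]
gripper_width: 0.0348
gripper_force: 15.0
```

Light contact at exactly the expected height. Releasing and retreating.

>>> {"api": "jog_arm", "payload": {"deltas": [[[-0.1,0,0,0,0],[0,0,0,0,0],[0.2,0,0,0,0],[0.4,0,0,0,0],[0.4,0,0,1,0],[0.4,0,0,3,0],[0.4,0,0,5,0],[0.4,0,0,5,0]]]}}

```text
time_s: 41.75
tcp_pos: [0.4306, -0.145, 0.1762]
eef_rot: [180.0, -0.0, 8.1]
contact_force: [0.9, 1.1, 0.7]
gripper_width: 0.0613
gripper_force: 0.0
```

>>> {"api": "jog_arm", "payload": {"deltas": [[[0.4,0,-4,2,0],[0.4,0,-5,0,0],[0.4,0,-5,0,0],[0.4,0,-5,0,0],[0.4,0,-5,0,0],[0.4,0,-5,0,0],[0.4,0,0,0,0],[0.4,0,0,0,0]]]}}

```text
time_s: 42.75
tcp_pos: [0.4305, -0.4349, 0.1942]
eef_rot: [-180.0, 0.0, 8.0]
contact_force: [0.4, 0.3, 0.6]
gripper_width: 0.0612
gripper_force: 0.0
```

```bash
python3 - <<'E'
from h import *
t=r.capture("top");s=r.capture("scene");cv2.imwrite("pics/tend.png",t)
print(r.get_state()["tcp_pos"])
hs=cv2.cvtColor(t,cv2.COLOR_BGR2HSV)
x0,x1,y0,y1=340,405,215,310
m=((hs[y0:y1,x0:x1,1]<28)&(hs[y0:y1,x0:x1,2]>120)).astype(np.uint8)
k,l,q,_=cv2.connectedComponentsWithStats(m);i=1+np.argmax(q[1:,4]);ys,xs=np.nonzero(l==i)
print("rail",cv2.minAreaRect(np.array([p2w(x+x0,y+y0,.022)*1000 for x,y in zip(xs,ys)],np.float32)))
print("rest",blob(t,(345,400,225,295),(3,120,60),(18,255,255),.026))
t0=cv2.imread("pics/top0.png")
for n,b in(("bottle",(225,258,262,295)),("measure",(318,355,170,205))):
    x0,x1,y0,y1=b;print(n,cv2.phaseCorrelate(*[np.float32(cv2.cvtColor(i[y0:y1,x0:x1],6)) for i in(t0,t)]))
Y=[((20,110,60),(38,255,255))]
print("roll",cylfit(t,(155,205,240,290),Y,.027,.006,.025,(.434,.388),"top"))
E
```

```text
[ 0.43091044 -0.43419467  0.19449753]
rail ((432.93817138671875, -144.94639587402344), (200.09239196777344, 36.01148986816406), 8.187093734741211)
rest [array([ 491. , -105.3,   21.4,   24.9,    7.8]), array([ 499.7, -165.5,   21.3,   24.8,    8.7])]
bottle ((-0.21143820207182173, -0.044706644403444074), 0.8059476851313202)
measure ((0.32044871648919937, -0.0036058397983573798), 0.690358391073015)
roll (array([430.7, 387.9]), array([ 0.2, -0.2,  0.6, -0.6]), array([167.5, 189.5, 253.5, 274.5]))
```

```bash
python3 -c "from plant import r; print(r.close_job())"
```

```text
the job is handed in; nothing more can be done
None
```

The job is handed in at about 43 s of the allowed 128 s: the breaker, roll, tin and rail were placed in the order asked, the last images show each in its holder, and the bottle and tape measure did not move.

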